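# Lock a glazed tumbler into the marking fixture

### The arm

A 7-joint arm with a two-finger parallel gripper is mounted at the origin on the work surface. World frame = base frame: x ahead of the robot, y to its left, z up, the work surface at z = 0. Lengths are in m, angles in rad, forces in N, time in s.
With the tool pointing down it reaches from about 0.4 to 0.85 m from the base axis. Payload 10.4 kg.
Tool frame: the origin (TCP) lies on the mounting face of the last link; the fingertips stand 173 mm ahead of it and the grasp point (between the pads) lies 155 mm ahead of it (manip.tip_extent is the distance from the TCP to the fingertips, in m); z points along the fingers, y is the line along which they close (so a half turn about z gives the same grasp; the last joint's range is limited). The gripper opens to 85 mm and grips with 20 to 120 N. Pads are 22 mm wide; open, the fingers measure 114 mm over their backs; the gripper's body (76 mm by 85 mm) begins 54 mm behind the grasp point. The pads swing forward as they close: fully open they stand 13 mm farther back than shut.
Start: joints at [1.296, 0.332, -0.065, 1.46, 0.022, 1.35, -0.088], TCP at [0.156, -0.605, 0.405] pointing down, gripper open.
Joint ranges: [-2.6, 2.6], [-0.5, 2.12], [-1.47, 1.34], [0.16, 2.42], [-1.27, 4.41], [0.06, 2.06], [-2.6, 2.6]. Speed limits (rad/s): [2.22, 2.22, 2.79, 2.79, 3.14, 3.14, 3.14].

### API

Orientations are given as a unit quaternion [x, y, z, w].
In Python, from workcell import manip gives the robot as it stands.
- The arm moves only by the tool move_arm, never from a script. Its argument "plan" is one flat list of numbers, 7 for each row, row after row: the turn, a rotation vector about the tool's x, y, z in rad, then the shift along the tool's x, y, z in m, then the finger opening in m, from 0 to 0.0854. In form: [ax, ay, az, dx, dy, dz, gripper, ax, ay, az, dx, dy, dz, gripper, ...]. A call has 1 to 12 rows; each row is the pose to reach, as a shift and turn from the pose commanded when the call began, along the tool's axes at that moment; what a row does not reach only later rows make up. A row lasts 1/8 s, in which the tool goes at most 62.5 mm and 10.7 degrees, less where a joint would pass 70% of its speed; a pose out of reach is approached as far as the arm can. A call with a gripper value outside its range is refused whole. The fingers move at their own pace and stop on an object; "squeeze" is the grip in N (left out, the last holds). Time passes only in rows, so rows that repeat a pose let the fingers close. It gives the time, the measured TCP pose, the force, the opening and the grip force at its end, in the units of the state.
- manip.get_obs(): the state, without advancing time (a new reading comes with each control period).
- manip.camera(name): name is "scene" or "top" or "wrist"; returns a dict with "color" (420x560x3 uint8, red, green, blue), "fx", "fy", "cx", "cy" (pixels), "cam_to_world" (4x4, takes a point from camera to world coordinates); the wrist camera has in their place "mount" (4x4, takes a point from camera to tool coordinates, whose origin is the TCP and whose axes are the flange's). Camera axes: x right, y down, z forward; pixel columns grow to the right and rows downward; lengths in m; the calibration is good to about 2 mm. A picture is of the moment at which its call begins: read the wrist's pose just before it. There is no depth.
- manip.hand_in(): hands the job in; it is judged then, once.
Trained networks look in a picture, given as the dict that the camera call returned (one of the last four; its "shot" number tells which), for a name from the list of things; names that differ only in an ending like _2 or _b are one class to them, and where a whole thing is asked for, a point or a joint stands for the part that bears it (a point fixed in the world has none). Each returns a list of dicts, best first, with "conf" (0 to 1); they miss things now and then, are a little off and sometimes report something else, mostly with a low value. They report only what shows in the picture. A call takes as long as a camera call. They do not tell look-alikes from the thing itself.
- manip.look_for(picture, label): "position" ([x, y, z] in m, in the coordinates of the camera as it stood for that picture, good to about 4 mm: the middle of the surface that is visible of it).
- manip.silhouettes(picture, label): "pixels" (420x560 bool, what is visible of it).
- manip.tip_of(picture, label): "position" ([x, y, z] in m, in the coordinates of the camera as it stood for that picture, good to about 4 mm: a listed point, or the origin of a listed thing).
The state is a dict: "clock": time; "joint_pos": joint angles; "joint_velocities": joint speeds; "tau": joint torques, N m; "position": TCP position; "ee_rot": TCP orientation; "ft_force": force on the tool from outside, world axes, zero at the start; "torque": the same for the moment, N m; "grip_width": opening from 0.0 (shut) to 1.0 (fully open); "grasp_force": force on a finger pad.
Only numpy, scipy, OpenCV 4.12 (cv2) and the standard library are available. Lean on these libraries where they do the work, as an engineer would, in place of code of your own. Each camera call takes 0.05 s, during which the arm holds its last target. There are 200 camera calls.

### The job

Take the turquoise-glazed tumbler from among the other ware, stand it on the marking fixture's plate in the wide mouth of the blue guides, and push it under the yellow bar until it is fully home against both faces of the V. Then draw the red-knobbed bolt right back to free the gate, swing the gate fully shut behind the tumbler by its black knob, and slide the bolt fully home again to lock it. Keep the tumbler upright and leave the other three pieces of ware standing where they are.

Things in the scene. Friction and masses are not known exactly. Their poses are not given: they have to be found in the camera images.
- fixture: Marking fixture fixed to the bench: aluminium plate 285 x 215 x 8 mm with blue guides, yellow bridge, gate and bolt. Origin: bench level under the tumbler's home; +x = direction of pushing home, +y = towards gate pivot and bolt, z up. Below, (x, y) and z in mm are in this frame. Plate x -150..135, y -90..125, top z 8. Grey bolt track x 5..130, y 87..113, up to z 37.
- nest_home (a point): Point on the plate's top face where the centre of the tumbler's underside is when it is fully home in the V (fixture (0, 0, 8) mm); axes as the fixture's.
- guide_mouth (a point): Middle of the open mouth of the blue guides, at their top: fixture (-125, 0), z 34 mm. The guides are walls 8 mm thick, z 8..34, mirrored about y = 0: inner faces converge from (-125, +-78) to (-6, +-36), then form a V, 25 degrees each side, from (-6, +-36) to (50, +-10); slippery plastic. A 60 mm tumbler touching both V faces stands centred at (0, 0).
- bridge (a point): Middle of the top of the yellow bridge bar, fixture (18, 0), z 124 mm. Bar: x 12..24, y -65..65, z 112..124, on 12 mm round posts at (18, +-56). The tumbler standing on the plate (top at z 103) passes under it; fingers gripped round the tumbler do not.
- tumbler: The turquoise glazed, straight-sided, handleless tumbler, 60 mm diameter, 95 mm tall, wall 5 mm, open at the top, loose, about 0.24 kg. Origin: centre of its underside; z up. Starts upright on the bench.
- bisque_tumbler: Bystander: unglazed pinkish-brown tumbler of the same size (60 mm diameter, 95 mm tall). Origin: centre of its underside.
- mug: Bystander: white mug, 66 mm diameter, 90 mm tall, with a handle that reaches 70 mm from its axis towards its own +y. Origin: centre of its underside.
- glaze_pot: Bystander: closed green pot with an orange lid, 66 mm diameter, 102 mm tall. Origin: centre of its underside.
- gate (a joint): Hinge of the gate, rad, vertical axis, anticlockwise from above. 0 = open: arm (12 x 12 mm, z 38..50, 152 mm long) points along fixture -x; 1.571 = shut at its stop: arm along fixture -y, across the guides 6 mm behind a tumbler that is home. Needs about 1 N at the knob; stays where left. With the bolt in, it only rattles about 0.1 rad, open or shut; it starts open, within that play.
- gate_hinge (a point): The gate's hinge axis, fixture (-42, 78), at the arm's top, z 50 mm. Beyond the axis a red tail, 50 mm long, points opposite to the arm; while the bolt is in, the tail strikes the bolt's tongue.
- gate_knob (a point): Upright black cylindrical knob of the gate, 18 mm diameter, z 50..98 mm above the bench, 140 mm from the gate's axis. This point lies on its axis at z 76 mm; it moves with the gate.
- bolt (a joint): Slide of the lock bolt, m, growing along fixture +x. 0 = fully home (locked): its tongue lies in the path of the gate's red tail; it starts within about 10 mm of home. 0.048 = drawn right back against its stop; the gate is free from about 0.042 up. Sliding friction about 2 N; stays where it is left.
- bolt_knob (a point): Upright red cylindrical knob on the bolt, 18 mm diameter, z 50..98 mm above the bench. This point lies on its axis at z 76 mm; it moves with the bolt, from fixture (50, 97) when home to (98, 97) when drawn back. The bolt itself is a flat bar z 38..50 mm.
Things that resemble listed ones, but are neither listed nor needed, are in the scene too. What is shaped like the tumbler but purple is not meant.

How it is judged:
On the way, in this order (a step that is already met when the one before it is completed fails the run):
1. the tumbler stands upright, fully home in the V, the gate still open (distance between tumbler and nest_home below 0.005 m and angle between tumbler's own z axis and vertical below 0.08 rad and value of joint gate below 0.25 rad), for 0.2 s.
2. the bolt is drawn back while the gate is still open and the tumbler home (value of joint bolt above 0.041 m and value of joint gate below 0.4 rad and distance between tumbler and nest_home below 0.006 m), for 0.1 s.
3. the gate is shut with the bolt still back (value of joint gate above 1.47 rad and value of joint bolt above 0.035 m), for 0.1 s.
At the end, for the whole second after the job is handed in: The turquoise tumbler stands upright and at rest within 6 mm of its home point in the V, the gate is shut (within 0.12 rad of its stop), the bolt is home again (within 8 mm), and the other three pieces of ware stand upright within 30 mm of where they were (distance between tumbler and nest_home below 0.006 m and angle between tumbler's own z axis and vertical below 0.08 rad and linear speed of tumbler below 0.02 m/s and value of joint gate above 1.45 rad and value of joint bolt below 0.008 m and distance of each of bisque_tumbler, mug, glaze_pot from where it was at the start of the episode below 0.03 m and angle between each of bisque_tumbler, mug, glaze_pot's own z axis and vertical below 0.2 rad); the robot touches nothing.
It fails at once if the tumbler is tipped over (more than 35 degrees) (angle between tumbler's own z axis and vertical above 0.6 rad).
It fails at once if another piece of ware is pushed away or knocked over (distance of any of bisque_tumbler, mug, glaze_pot from where it was at the start of the episode above 0.03 m or angle between any of bisque_tumbler, mug, glaze_pot's own z axis and vertical above 0.5 rad).
It also fails if it takes over 72 s, if anything falls off the work surface, if the arm or the gripper's body presses on something with over 40 N, if the wrist force passes 120 N, or if a joint passes its speed limit or range.

## Working session

There is one attempt and no reset: what is moved stays moved. The work goes in short steps, Python scripts to look and compute and a tool call to move; the robot and the scene stay as the last step left them, time stands still between calls to the robot, and variables do not carry over. Pictures are saved under pics/ and viewed, at most 12 in all, crops included, and the job is handed in when it is done.

Besides the shell and the picture viewer there is one more tool, called after ">>>" as a command line: name --argument value ..., lists and objects as JSON in quotes. move_arm: Moves the arm, as the interface text tells. Its arguments: {"type":"object","properties":{"plan":{"type":"array","items":{"type":"number"}},"squeeze":{"type":"number"}},"required":["plan"]}

```bash
mkdir -p pics; cat > h.py <<'E'
import numpy as np,cv2
from workcell import manip
from scipy.spatial.transform import Rotation as R
def pose():
    o=manip.get_obs();T=np.eye(4);T[:3,:3]=R.from_quat(o["ee_rot"]).as_matrix();T[:3,3]=o["position"];return T
def shot(n):
    T=pose();p=manip.camera(n)
    p["T"]=T@p["mount"] if n=="wrist" else p["cam_to_world"]
    return p
def w(p,c): return (np.array(p["T"])@np.append(c,1))[:3]
def pix(p,X):
    c=np.linalg.inv(p["T"])@np.append(X,1);return np.array([p["fx"]*c[0]/c[2]+p["cx"],p["fy"]*c[1]/c[2]+p["cy"]])
def ray(p,u,v,z):
    d=p["T"][:3,:3]@np.array([(u-p["cx"])/p["fx"],(v-p["cy"])/p["fy"],1]);o=p["T"][:3,3]
    return o+d*(z-o[2])/d[2]
def save(p,n,crop=None,s=1):
    im=p["color"][...,::-1]
    if crop: im=im[crop[1]:crop[3],crop[0]:crop[2]]
    cv2.imwrite("pics/"+n,cv2.resize(im,None,fx=s,fy=s,interpolation=cv2.INTER_CUBIC))
E
python3 - <<'E'
from h import *
np.set_printoptions(precision=4,suppress=True)
print(manip.get_obs()["clock"],pose())
for n in("top","scene"):
    p=shot(n);save(p,n+"0.png",s=1.4);print(n,p["T"][:3,3])
    for l in["tumbler","bisque_tumbler","mug","glaze_pot","nest_home","guide_mouth","bridge","gate_hinge","gate_knob","bolt_knob","fixture"]:
        for d in manip.tip_of(p,l)[:3]:
            X=w(p,d["position"]);print(l,round(d["conf"],2),X,pix(p,X).round())
E
```

```text
0.0 [[ 0.9685  0.2492 -0.0004  0.1557]
 [ 0.2492 -0.9685  0.0014 -0.6052]
 [-0.0001 -0.0015 -1.      0.4039]
 [ 0.      0.      0.      1.    ]]
top [ 0.501  -0.0548  0.8649]
tumbler 0.96 [ 0.6937 -0.2158 -0.0005] [344. 154.]
tumbler 0.78 [ 0.5685 -0.2403 -0.0007] [357. 210.]
tumbler 0.72 [ 0.417  -0.1323 -0.0032] [310. 282.]
bisque_tumbler 0.98 [ 0.434  -0.2362  0.0018] [358. 273.]
mug 0.91 [ 0.4425 -0.354  -0.0029] [411. 267.]
glaze_pot 0.88 [ 0.5873 -0.356  -0.0002] [409. 200.]
glaze_pot 0.28 [0.5312 0.0624 0.0519] [214. 230.]
nest_home 0.88 [0.6072 0.0942 0.0083] [201. 195.]
guide_mouth 0.8 [ 0.5983 -0.027   0.0355] [258. 197.]
bridge 0.94 [0.614  0.1178 0.1236] [178. 184.]
gate_hinge 0.9 [0.5325 0.0618 0.048 ] [214. 229.]
gate_hinge 0.25 [ 0.5213 -0.0762  0.0733] [283. 233.]
gate_knob 0.69 [ 0.5215 -0.0739  0.0696] [282. 233.]
bolt_knob 0.94 [0.5162 0.1624 0.0775] [160. 238.]
fixture 0.56 [0.6129 0.0967 0.004 ] [201. 193.]
scene [ 1.0456 -0.8272  0.6888]
tumbler 0.76 [ 0.7015 -0.2099 -0.003 ] [292. 293.]
tumbler 0.74 [ 0.5695 -0.2374  0.0027] [235. 277.]
tumbler 0.74 [ 0.4147 -0.1277 -0.0037] [211. 232.]
bisque_tumbler 0.97 [ 0.4352 -0.2338  0.0009] [190. 257.]
mug 0.64 [ 0.4379 -0.3555 -0.0032] [154. 289.]
glaze_pot 0.62 [ 0.5873 -0.3542  0.0008] [208. 314.]
nest_home 0.94 [0.6115 0.0995 0.0047] [320. 209.]
guide_mouth 0.86 [ 0.6002 -0.0308  0.0334] [293. 223.]
bridge 0.79 [0.6073 0.123  0.1284] [325. 165.]
gate_hinge 0.76 [0.5319 0.0684 0.0505] [289. 192.]
gate_knob 0.94 [ 0.5199 -0.0757  0.0714] [255. 210.]
gate_knob 0.29 [ 0.441  -0.3557  0.0006] [155. 289.]
bolt_knob 0.67 [0.5202 0.164  0.0783] [302. 167.]
fixture 0.93 [ 0.6057  0.1011 -0.0008] [318. 210.]
fixture 0.35 [0.5207 0.165  0.0765] [303. 168.]
```

View pics/top0.png

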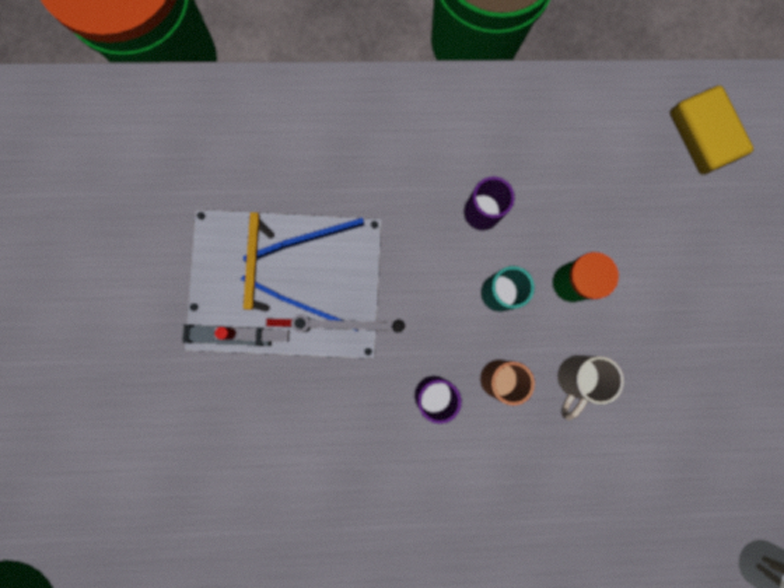

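View pics/scene0.png

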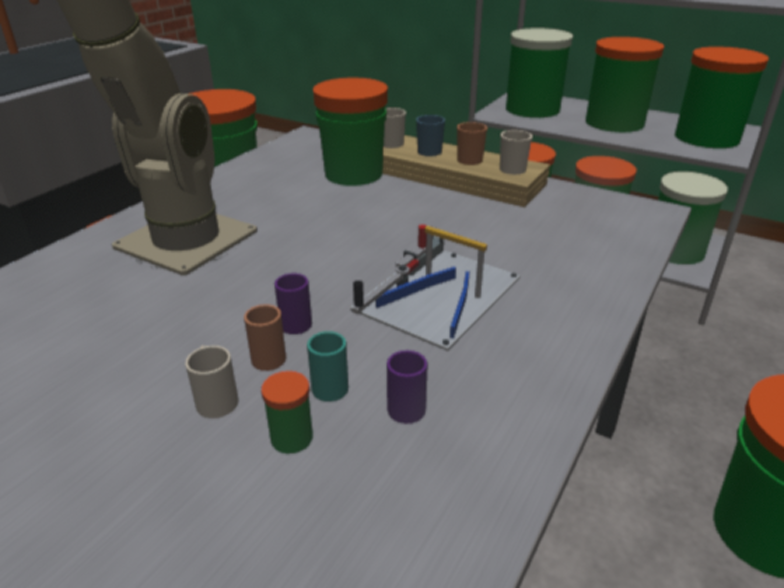

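Candidates in top0 (display pixels): turquoise (508,287), purple (490,203) and purple (438,399). Only the first is turquoise, and it is at about world (0.569, -0.239). I'll confirm that in a crop and fit the fixture pose.

```bash
cat >> h.py <<'E'
np.set_printoptions(precision=4,suppress=True)
FP={"nest_home":(0,0,8),"guide_mouth":(-125,0,34),"bridge":(18,0,124),"gate_hinge":(-42,78,50),"fixture":(0,0,0)}
def fit(obs):  # obs: list of (label, world) -> x,y,yaw
    a=np.array([FP[l][:2] for l,_ in obs])/1e3;b=np.array([X[:2] for _,X in obs])
    H=(a-a.mean(0)).T@(b-b.mean(0));y=np.arctan2(H[0,1]-H[1,0],H[0,0]+H[1,1])
    c,s=np.cos(y),np.sin(y);Q=np.array([[c,-s],[s,c]]);t=b.mean(0)-Q@a.mean(0)
    return t,y,b-(a@Q.T+t)
def F(f,x,y,z): # fixture mm -> world
    c,s=np.cos(f[2]),np.sin(f[2]);return np.array([f[0]+(c*x-s*y)/1e3,f[1]+(s*x+c*y)/1e3,z/1e3])
def go(grasp,yaw,tilt=0,d=.155):
    "row (turn, shift) bringing the point d ahead of TCP to grasp; tool x at yaw, z down, tips lead by tilt about tool y"
    T=pose();Rt=(R.from_euler('z',yaw)*R.from_euler('x',np.pi)*R.from_euler('y',tilt)).as_matrix()
    p=np.array(grasp)-Rt[:,2]*d
    return np.r_[R.from_matrix(T[:3,:3].T@Rt).as_rotvec(),T[:3,:3].T@(p-T[:3,3])]
E
python3 - <<'E'
from h import *
obs=[]
p=shot("scene");save(p,"crop.png",(170,220,330,330),4)
for n in("top","scene"):
    p=shot(n)
    for l in FP:
        for d in manip.tip_of(p,l)[:1]:
            if d["conf"]>.5: obs.append((l,w(p,d["position"])))
t,y,r=fit(obs);print(t,y,r*1e3)
f=(*t,y)
p=shot("top")
print("bolt expect home",F(f,50,97,76),"knob open",F(f,-182,78,76))
print(go([.569,-.239,.20],y))
E
```

```text
[0.6094 0.0988] 1.4819831204764222 [[-0.4152  0.7112]
 [-0.6428 -2.5987]
 [ 2.409   0.1002]
 [ 0.0859 -3.2239]
 [ 2.7832 -3.2809]
 [-3.9237  0.9498]
 [-1.7224 -5.607 ]
 [ 0.9859  5.918 ]
 [ 4.0292  1.8596]
 [-3.5891  5.1717]]
bolt expect home [0.5172 0.1572 0.076 ] knob open [ 0.5156 -0.0755  0.076 ]
[ 0.0001  0.0001 -1.2301  0.4915 -0.2518  0.0497]
```

View pics/crop.png

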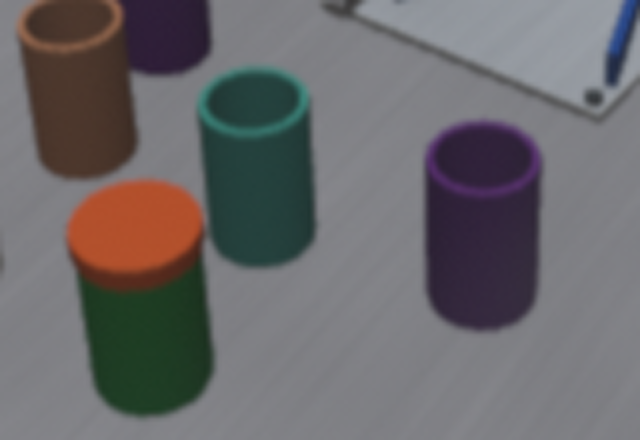

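The crop shows the turquoise tumbler at (258,165) between the bisque one and the green pot, with the purple one on its right. I'll move above it.

>>> move_arm --plan '[0,0,-1.23,0.4915,-0.252,0,0.085,0,0,-1.23,0.4915,-0.252,0,0.085,0,0,-1.23,0.4915,-0.252,0,0.085,0,0,-1.23,0.4915,-0.252,0,0.085,0,0,-1.23,0.4915,-0.252,0,0.085,0,0,-1.23,0.4915,-0.252,0,0.085,0,0,-1.23,0.4915,-0.252,0,0.085,0,0,-1.23,0.4915,-0.252,0,0.085,0,0,-1.23,0.4915,-0.252,0,0.085,0,0,-1.23,0.4915,-0.252,0,0.085,0,0,-1.23,0.4915,-0.252,0,0.085,0,0,-1.23,0.4915,-0.252,0,0.085]'

```text
clock: 3.4
position: [0.5682, -0.2402, 0.4048]
ee_rot: [0.739, 0.674, -0.0, 0.0]
ft_force: [-0.4, 0.2, 0.3]
grip_width: 0.997
grasp_force: 0.0
```

```bash
python3 - <<'E'
from h import *
p=shot("wrist");save(p,"w1.png",s=1.2);print(p["T"])
for l in["tumbler","bisque_tumbler","glaze_pot"]:
    for d in manip.tip_of(p,l)[:3]:
        X=w(p,d["position"]);print(l,round(d["conf"],2),X,pix(p,X).round())
for l in ["tumbler"]:
    for d in manip.silhouettes(p,l)[:3]:
        v,u=np.nonzero(d["pixels"]);print(d["conf"],u.mean(),v.mean(),p["color"][v,u].mean(0))
E
```

```text
[[ 0.9958 -0.0866 -0.028   0.5753]
 [-0.091  -0.9476 -0.3063 -0.1626]
 [-0.      0.3076 -0.9515  0.3737]
 [ 0.      0.      0.      1.    ]]
tumbler 0.84 [ 0.6995 -0.2148 -0.0015] [377. 155.]
tumbler 0.84 [ 0.4161 -0.1271  0.0007] [142. 103.]
tumbler 0.75 [ 0.5688 -0.2341 -0.0055] [276. 179.]
bisque_tumbler 0.87 [ 0.4367 -0.2301 -0.0007] [176. 186.]
glaze_pot 0.76 [ 0.5909 -0.3537  0.    ] [299. 261.]
0.61 278.9795788130185 195.03414167198468 [101.2862 146.2419 141.4461]
0.59 398.6991252302026 161.99309392265192 [79.1881 51.5608 96.9917]
0.57 113.7542596170736 101.5821183910065 [60.939  36.1867 76.3211]
```

View pics/w1.png

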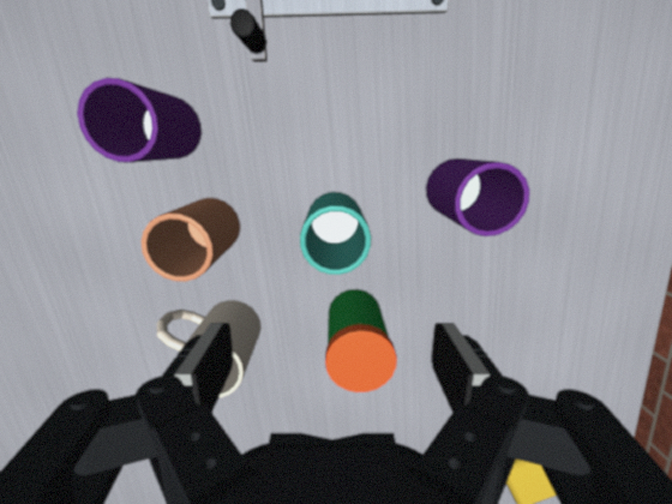

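The wrist view shows the turquoise rim centred at display (336,240), clear of its neighbours. I'll refine its position from the rim.

```bash
python3 - <<'E'
from h import *
p=shot("wrist")
h=cv2.cvtColor(p["color"],cv2.COLOR_RGB2HSV);m=((h[...,0]>75)&(h[...,0]<100)&(h[...,1]>110)&(h[...,2]>110)).astype('u1')
v,u=np.nonzero(m);k=(u>240)&(u<320)&(v>150)&(v<240);e=cv2.fitEllipse(cv2.convexHull(np.c_[u[k],v[k]].astype('f4')));print(e)
X=ray(p,280,200,.095);print(X,ray(p,*e[0],.095),(ray(p,280-e[1][0]/2,200,.095)-X)[0])
print(go([.5685,-.237,.058],1.482))
print(go([*X[:2],.058],1.482))
E
```

```text
((278.5624084472656, 199.84507751464844), (57.151268005371094, 57.60654830932617), 80.82969665527344)
[ 0.5726 -0.2357  0.095 ] [ 0.5712 -0.2354  0.095 ] -0.028277274162286203
[ 0.0002  0.0003 -0.0009  0.0022 -0.0004  0.1918]
[ 0.0002  0.0003 -0.0009  0.0039  0.0036  0.1918]
```

>>> move_arm --plan '[0,0,0,0.003,0.002,0.06,0.085,0,0,0,0.003,0.002,0.12,0.085,0,0,0,0.003,0.002,0.16,0.085,0,0,0,0.003,0.002,0.192,0.085,0,0,0,0.003,0.002,0.192,0.085,0,0,0,0.003,0.002,0.192,0.085]'

```text
clock: 4.45
position: [0.5718, -0.2362, 0.2143]
ee_rot: [0.738, 0.675, 0.0, 0.001]
ft_force: [-0.2, 1.3, 0.8]
grip_width: 0.995
grasp_force: 0.0
```

>>> move_arm --plan '[0,0,0,0,0,0,0.05,0,0,0,0,0,0,0.05,0,0,0,0,0,0,0.05,0,0,0,0,0,0,0.05,0,0,0,0,0,0,0.05,0,0,0,0,0,0,0.05,0,0,0,0,0,0,0.05,0,0,0,0,0,0,0.05]' --squeeze 40

```text
clock: 5.45
position: [0.5717, -0.2361, 0.2145]
ee_rot: [0.738, 0.675, 0.0, 0.001]
ft_force: [-1.8, -0.1, 6.4]
grip_width: 0.695
grasp_force: 42.0
```

>>> move_arm --plan '[0,0,0,0,0,-0.05,0.05,0,0,0,0,0,-0.1,0.05,0,0,0,0,0,-0.15,0.05,0,0,0,0.05,0.005,-0.17,0.05,0,0,0,0.1,0.01,-0.17,0.05,0,0,0,0.117,0.01,-0.17,0.05,0,0,0,0.117,0.01,-0.17,0.05,0,0,0,0.117,0.01,-0.17,0.05]'

```text
clock: 6.45
position: [0.5913, -0.1224, 0.3825]
ee_rot: [0.739, 0.674, -0.001, 0.0]
ft_force: [0.5, -0.1, -2.3]
grip_width: 0.694
grasp_force: 44.8
```

```bash
python3 - <<'E'
from h import *
p=shot("wrist");save(p,"w2.png",s=1.2);print(pose()[:3,3])
obs=[]
for k in range(2):
  q=p if k==0 else shot("top")
  for l in list(FP)+["gate_knob","bolt_knob"]:
    for d in manip.tip_of(q,l)[:1]:
        X=w(q,d["position"]);print(k,l,round(d["conf"],2),X,pix(q,X).round())
        if k==0 and l in FP and d["conf"]>.5: obs.append((l,X))
t,y,r=fit(obs);print(t,y,r*1e3)
f=(.6094,.0988,1.482)
for l in FP: print(l,pix(p,F(f,*FP[l]))*1.2)
E
```

```text
[ 0.5913 -0.1225  0.3825]
0 guide_mouth 0.97 [ 0.6013 -0.0273  0.0346] [278. 103.]
0 gate_hinge 0.9 [0.5265 0.0683 0.0487] [184.  -5.]
0 gate_knob 0.74 [ 0.5191 -0.0773  0.0728] [197. 165.]
1 nest_home 0.96 [0.6071 0.0975 0.006 ] [200. 196.]
1 guide_mouth 0.93 [ 0.5968 -0.0264  0.0324] [258. 198.]
1 bridge 0.63 [0.6102 0.1203 0.1261] [176. 186.]
1 gate_hinge 0.82 [0.5283 0.062  0.0499] [214. 231.]
1 fixture 0.95 [0.6109 0.0977 0.0051] [200. 194.]
1 gate_knob 0.73 [ 0.5176 -0.0745  0.0717] [282. 235.]
1 bolt_knob 0.86 [0.519  0.1597 0.0774] [161. 237.]
[0.6103 0.1001] 1.4806695760102009 [[ 2.2935 -2.9295]
 [-2.2935  2.9295]]
nest_home [329.1698 -40.5509]
guide_mouth [329.637  122.4518]
bridge [ 327.2721 -209.8989]
gate_hinge [222.7998   0.1746]
fixture [329.2379 -35.6568]
```

View pics/w2.png

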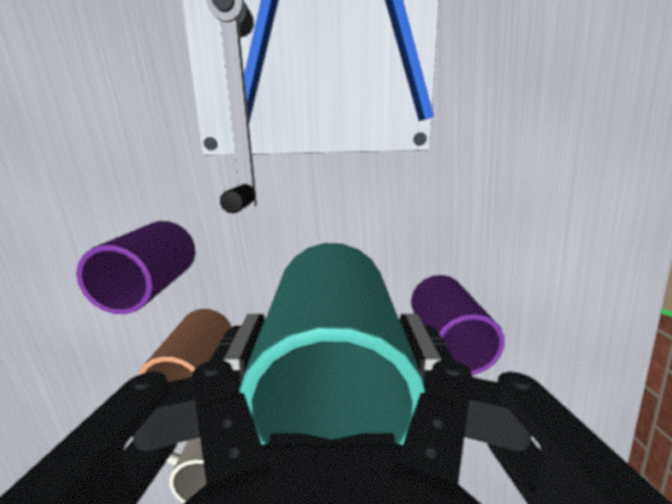

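The wrist view shows the tumbler held, the mouth between the guide ends near (330,120), and the gate knob at (237,200), agreeing with the fit. I'll place it at fixture x of about -85.

>>> move_arm --plan '[0,0,0,0.06,-0.001,0,0.05,0,0,0,0.12,-0.002,0,0.05,0,0,0,0.137,-0.002,0.01,0.05,0,0,0,0.137,-0.002,0.06,0.05,0,0,0,0.137,-0.002,0.11,0.05,0,0,0,0.137,-0.002,0.145,0.05,0,0,0,0.137,-0.002,0.155,0.05,0,0,0,0.137,-0.002,0.159,0.05,0,0,0,0.137,-0.002,0.159,0.05,0,0,0,0.137,-0.002,0.159,0.05]'

```text
clock: 8.5
position: [0.6022, 0.0163, 0.2251]
ee_rot: [0.738, 0.675, 0.001, 0.001]
ft_force: [0.2, 1.2, -3.3]
grip_width: 0.695
grasp_force: 44.8
```

>>> move_arm --plan '[0,0,0,0,0,0.0015,0.05,0,0,0,0,0,0.003,0.05,0,0,0,0,0,0.003,0.05]'

```text
clock: 8.88
position: [0.6021, 0.0164, 0.2225]
ee_rot: [0.738, 0.675, 0.0, 0.001]
ft_force: [-7.1, -0.8, 13.6]
grip_width: 0.698
grasp_force: 46.0
```

>>> move_arm --plan '[0,0,0,0,0,-0.001,0.085,0,0,0,0,0,-0.001,0.085,0,0,0,0,0,-0.001,0.085,0,0,0,0,0,-0.001,0.085,0,0,0,0,0,-0.04,0.085,0,0,0,0,0,-0.1,0.085,0,0,0,-0.06,0,-0.13,0,0,0,0,-0.11,0,-0.13,0,0,0,0,-0.11,0,-0.13,0,0,0,0,-0.11,0,-0.13,0]'

```text
clock: 10.12
position: [0.5919, -0.0929, 0.3505]
ee_rot: [0.738, 0.675, 0.0, -0.0]
ft_force: [0.2, 0.2, 0.2]
grip_width: 0.14
grasp_force: 0.0
```

```bash
python3 - <<'E'
from h import *
f=(.609,.0985,1.482)
p=shot("wrist");save(p,"w3.png",s=1.2);print(manip.get_obs()["grip_width"])
obs=[]
for n in("wrist","top"):
  q=p if n=="wrist" else shot(n)
  for l in list(FP)+["tumbler"]:
    for d in manip.tip_of(q,l)[:3 if l=="tumbler" else 1]:
      X=w(q,d["position"])
      if l=="tumbler" and X[1]>-.1 or l!="tumbler" and d["conf"]>.5: print(n,l,round(d["conf"],2),X,pix(q,X).round()*1.2)
      if l in FP and d["conf"]>.5: obs.append((l,X))
t,y,r=fit(obs);print(t,y,r*1e3)
# push start: tips (0.173) at fixture (-150,0), z 25
print(go(F(f,-150,0,28),f[2],.5,.173),F(f,-150,0,28))
E
```

```text
0.048972163014536246
wrist nest_home 0.56 [0.5275 0.0684 0.0537] [212.4  24. ]
wrist guide_mouth 0.72 [ 0.5992 -0.0235  0.0299] [333.6 157.2]
wrist gate_hinge 0.93 [0.5288 0.0692 0.0497] [216.  24.]
wrist tumbler 0.88 [0.6023 0.0181 0.0075] [332.4 104.4]
top nest_home 0.95 [0.6086 0.0978 0.0074] [240. 234.]
top guide_mouth 0.86 [ 0.5986 -0.0262  0.0315] [309.6 236.4]
top gate_hinge 0.66 [0.5324 0.0615 0.0493] [256.8 274.8]
top fixture 0.96 [0.6128 0.0956 0.0013] [241.2 231.6]
top tumbler 0.66 [0.6009 0.0134 0.0044] [288.  237.6]
[0.5938 0.0972] 1.5923100098864345 [[-66.2838 -28.7745]
 [  2.7565   4.3602]
 [ 12.0693  15.6798]
 [ 14.7715   0.6684]
 [  2.0689   1.5875]
 [ 15.6443   8.0523]
 [ 18.9732  -1.5738]]
[ 0.0001  0.5001 -0.0003 -0.0404 -0.      0.1709] [ 0.5957 -0.0509  0.028 ]
```

View pics/w3.png

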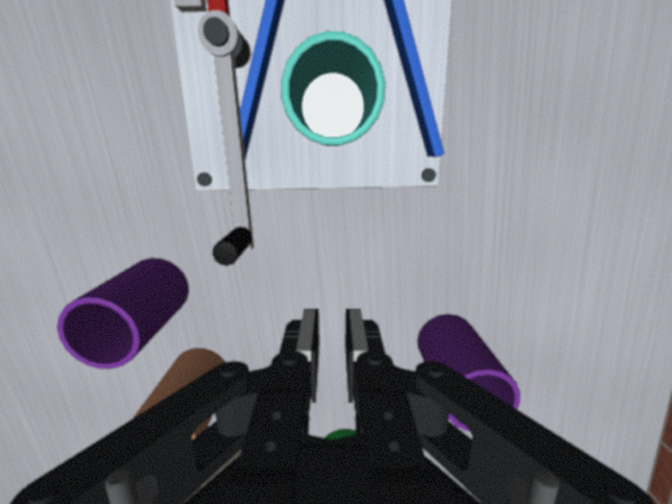

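The view shows the tumbler upright between the guides (rim at 333,88) and centred, with the gripper closing. Next I'll get the tilted, shut fingers down behind it.

>>> move_arm --plan '[0,0.17,0,-0.04,0,0.05,0,0,0.34,0,-0.04,0,0.1,0,0,0.5,0,-0.04,0,0.15,0,0,0.5,0,-0.04,0,0.175,0,0,0.5,0,-0.04,0,0.175,0,0,0.5,0,-0.04,0,0.175,0]'

```text
clock: 11.58
position: [0.5891, -0.1328, 0.1772]
ee_rot: [0.715, 0.654, 0.183, -0.166]
ft_force: [-0.0, 0.2, 0.3]
grip_width: -0.001
grasp_force: 0.0
```

```bash
python3 - <<'E'
from h import *
f=(.609,.0985,1.482)
T=pose();print(T[:3,3]+T[:3,2]*.173,F(f,-150,0,24),manip.get_obs()["ft_force"])
for x in(-130,-60,-45,-38):print(x,go(F(f,x,0,24),f[2],.5,.173))
E
```

```text
[ 0.5967 -0.0502  0.0254] [ 0.5957 -0.0509  0.024 ] [-0.0106  0.2263  0.2788]
-130 [ 0.0015  0.0005  0.0012  0.0162 -0.0007  0.0104]
-60 [ 0.0015  0.0005  0.0012  0.0776 -0.0007  0.044 ]
-45 [ 0.0015  0.0005  0.0012  0.0908 -0.0007  0.0511]
-38 [ 0.0015  0.0005  0.0012  0.0969 -0.0007  0.0545]
```

>>> move_arm --plan '[0,0,0,0.008,-0.001,0.005,0,0,0,0,0.015,-0.001,0.009,0,0,0,0,0.021,-0.001,0.012,0,0,0,0,0.027,-0.001,0.016,0,0,0,0,0.034,-0.001,0.019,0,0,0,0,0.041,-0.001,0.023,0,0,0,0,0.048,-0.001,0.027,0,0,0,0,0.055,-0.001,0.031,0,0,0,0,0.062,-0.001,0.035,0,0,0,0,0.069,-0.001,0.039,0,0,0,0,0.075,-0.001,0.042,0,0,0,0,0.075,-0.001,0.042,0]'

```text
clock: 13.08
position: [0.5949, -0.0464, 0.1748]
ee_rot: [0.714, 0.654, 0.183, -0.167]
ft_force: [-0.5, -0.0, -0.1]
grip_width: -0.002
grasp_force: 0.0
```

```bash
python3 - <<'E'
from h import *
f=(.609,.0985,1.482)
T=pose();print(T[:3,3]+T[:3,2]*.173,F(f,-62,0,24),manip.get_obs()["ft_force"])
p=shot("wrist");save(p,"w4.png",s=1.2)
for q in (p,shot("top"),shot("scene")):
  for l in ("tumbler","nest_home","bridge"):
    for d in manip.tip_of(q,l)[:4]:
      X=w(q,d["position"])
      if X[1]>-.05 and d["conf"]>.4: print(l,round(d["conf"],2),X,pix(q,X).round()*1.2)
E
```

```text
[0.6021 0.0363 0.023 ] [0.6035 0.0367 0.024 ] [-0.4541 -0.0201 -0.078 ]
tumbler 0.89 [0.6027 0.0759 0.0055] [326.4 249.6]
tumbler 0.77 [0.602  0.0666 0.0041] [258.  237.6]
nest_home 0.56 [0.6082 0.0985 0.0064] [240. 234.]
bridge 0.63 [0.6103 0.1181 0.1239] [212.4 223.2]
tumbler 0.58 [0.6002 0.0708 0.0109] [373.2 253.2]
nest_home 0.95 [0.6105 0.0987 0.0067] [382.8 250.8]
bridge 0.56 [0.6098 0.123  0.126 ] [390.  199.2]
```

View pics/w4.png

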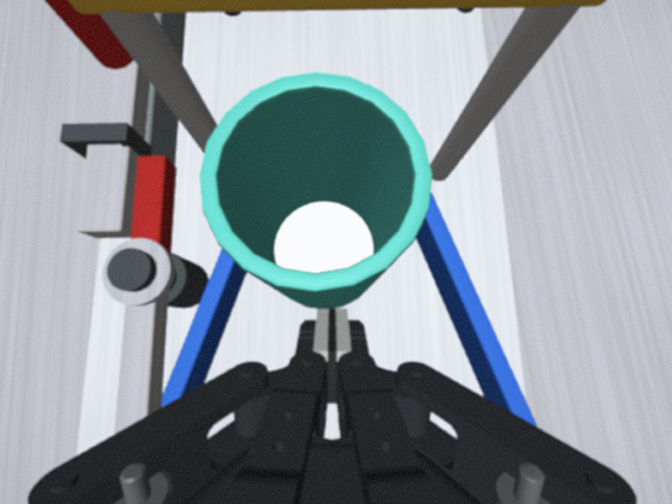

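The tumbler is upright and nearly centred (rim at 316,185) with the fingers right behind it, about 25 mm short of home. I'll keep pushing and watch the force.

>>> move_arm --plan '[0,0,0,0.004,0,0.002,0,0,0,0,0.008,0,0.004,0,0,0,0,0.012,0,0.006,0,0,0,0,0.016,0,0.008,0,0,0,0,0.018,0,0.009,0,0,0,0,0.018,0,0.009,0]'

```text
clock: 14.42
position: [0.5969, -0.0271, 0.1756]
ee_rot: [0.715, 0.654, 0.183, -0.167]
ft_force: [-0.4, -0.7, -0.3]
grip_width: -0.002
grasp_force: 0.4
```

>>> move_arm --plan '[0,0,0,0.0015,0,0.001,0,0,0,0,0.003,0,0.0015,0,0,0,0,0.003,0,0.0015,0]'

```text
clock: 14.8
position: [0.5972, -0.0241, 0.1757]
ee_rot: [0.715, 0.654, 0.183, -0.167]
ft_force: [0.5, -1.2, 0.4]
grip_width: 0.001
grasp_force: 1.2
```

>>> move_arm --plan '[0,0,0,0.001,0,0.0005,0,0,0,0,0.002,0,0.001,0,0,0,0,0.002,0,0.001,0]'

```text
clock: 15.18
position: [0.5973, -0.0216, 0.1757]
ee_rot: [0.715, 0.654, 0.182, -0.167]
ft_force: [1.1, -2.8, 0.7]
grip_width: -0.001
grasp_force: 1.1
```

```bash
python3 - <<'E'
from h import *
f=(.609,.0985,1.482)
p=shot("wrist");save(p,"w5.png",s=1.2)
print(pix(p,F(f,0,0,8))*1.2, pix(p,F(f,0,0,103))*1.2)
for q in (p,shot("top"),shot("scene")):
  for l in ("tumbler","nest_home"):
    for d in manip.tip_of(q,l)[:4]:
      X=w(q,d["position"])
      if X[1]>-.05 and d["conf"]>.4: print(l,round(d["conf"],2),X,pix(q,X).round()*1.2)
E
```

```text
[333.5571 251.7068] [335.568  174.7674]
tumbler 0.66 [0.6128 0.0988 0.0044] [340.8 252. ]
tumbler 0.87 [0.6098 0.0967 0.006 ] [240.  232.8]
nest_home 0.63 [0.6091 0.0996 0.0062] [238.8 234. ]
tumbler 0.7 [0.6084 0.0965 0.012 ] [381.6 248.4]
nest_home 0.89 [0.6089 0.0983 0.0052] [382.8 250.8]
```

View pics/w5.png

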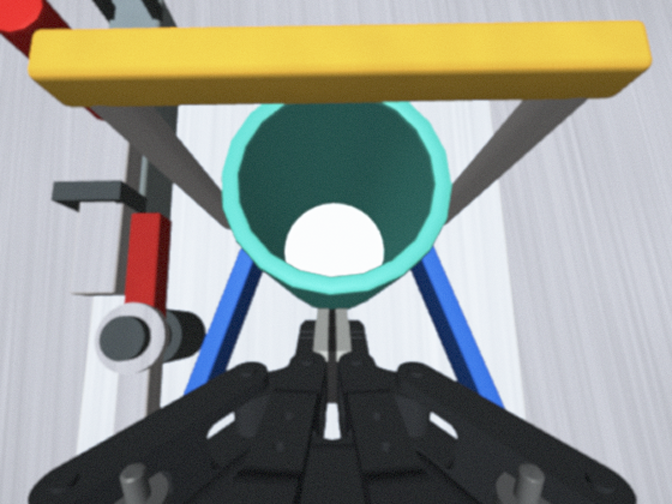

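The tumbler is under the bar (rim at 336,190) and about at the predicted home pixel (335,175). A few more small pushes should give a clear stop.

>>> move_arm --plan '[0,0,0,0.001,0,0.0005,0,0,0,0,0.002,0,0.001,0,0,0,0,0.002,0,0.001,0]'

```text
clock: 16.0
position: [0.5977, -0.0198, 0.1759]
ee_rot: [0.715, 0.654, 0.183, -0.167]
ft_force: [1.9, -3.4, 0.3]
grip_width: 0.001
grasp_force: 1.6
```

>>> move_arm --plan '[0,0,0,0.001,0,0.0005,0,0,0,0,0.0015,0,0.001,0,0,0,0,0.0015,0,0.001,0]'

```text
clock: 16.38
position: [0.598, -0.0191, 0.1758]
ee_rot: [0.716, 0.654, 0.182, -0.166]
ft_force: [0.8, -8.7, 2.3]
grip_width: -0.001
grasp_force: 4.1
```

Firm stop: 8.7 N with no more travel. I'll back off and rise.

>>> move_arm --plan '[0,0,0,-0.025,0,-0.013,0,0,0,0,-0.053,0,-0.029,0,0,-0.15,0,-0.029,0,-0.073,0,0,-0.3,0,-0.005,0,-0.117,0,0,-0.5,0,0.019,0,-0.16,0,0,-0.5,0,0.033,0,-0.185,0,0,-0.5,0,0.033,0,-0.185,0]'

```text
clock: 17.25
position: [0.5927, -0.0755, 0.3562]
ee_rot: [0.737, 0.676, 0.001, 0.001]
ft_force: [-0.7, -0.0, -0.9]
grip_width: 0.001
grasp_force: 0.0
```

```bash
python3 - <<'E'
from h import *
f=(.609,.0985,1.482)
print(manip.get_obs()["joint_pos"],pose()[:3,3])
K={"tumbler":[],"nest_home":[],"bolt_knob":[],"gate_knob":[],"gate_hinge":[],"bridge":[]}
for n in ("wrist","top","scene","top"):
  q=shot(n)
  for l in K:
    for d in manip.tip_of(q,l)[:3]:
      X=w(q,d["position"])
      if X[1]>-.1 and X[0]>.45 and d["conf"]>.5: K[l].append(X)
c,s=np.cos(f[2]),np.sin(f[2])
for l in K:
  a=np.array(K[l]);print(l,a.round(4).tolist());
  if len(a): m=np.median(a,0);d=m[:2]-f[:2];print("  fix",(c*d[0]+s*d[1])*1e3,(-s*d[0]+c*d[1])*1e3)
b=F(f,53,97,175)
print("above bolt",b,go(b,f[2]+np.pi/2))
E
```

```text
[ 0.4878  0.3521 -0.5428  1.5805  0.1886  1.2582 -0.172 ] [ 0.5927 -0.0755  0.3562]
tumbler [[0.6106, 0.1029, 0.0063], [0.611, 0.0981, 0.002], [0.609, 0.0992, 0.0108], [0.6088, 0.096, 0.0023]]
  fix 0.20545820910606824 -0.80806767849871
nest_home [[0.6085, 0.0993, 0.0067], [0.6059, 0.1002, 0.006], [0.6087, 0.099, 0.0074]]
  fix 0.7498444281903962 0.6074152891404998
bolt_knob [[0.5161, 0.1612, 0.0769], [0.5181, 0.1658, 0.076], [0.5185, 0.1602, 0.0765]]
  fix 54.410427903960446 96.06804953397229
gate_knob [[0.5182, -0.0745, 0.0763], [0.5191, -0.0735, 0.0744]]
  fix -179.83988279537178 74.66632581948305
gate_hinge [[0.527, 0.0673, 0.0514], [0.531, 0.061, 0.0504], [0.5319, 0.0665, 0.0501], [0.5301, 0.0571, 0.0484]]
  fix -41.556545604172875 75.01730921046749
bridge [[0.6107, 0.1183, 0.1225], [0.61, 0.1209, 0.1231], [0.6124, 0.1146, 0.1251]]
  fix 19.863218268103203 0.052068830003613745
above bolt [0.5171 0.1599 0.175 ] [-0.      0.0001 -1.571   0.2295 -0.0961  0.0238]
```

The tumbler is at home within about 1 mm. Moving above the bolt knob with a quarter turn.

>>> move_arm --plan '[0,0,-1.571,0.23,-0.096,0.0,0.06,0,0,-1.571,0.23,-0.096,0.0,0.06,0,0,-1.571,0.23,-0.096,0.0,0.06,0,0,-1.571,0.23,-0.096,0.0,0.06,0,0,-1.571,0.23,-0.096,0.0,0.06,0,0,-1.571,0.23,-0.096,0.0,0.06,0,0,-1.571,0.23,-0.096,0.0,0.06,0,0,-1.571,0.23,-0.096,0.0,0.06,0,0,-1.571,0.23,-0.096,0,0.06,0,0,-1.571,0.23,-0.096,0,0.06,0,0,-1.571,0.23,-0.096,0,0.06]'

```text
clock: 20.02
position: [0.5172, 0.1603, 0.3539]
ee_rot: [0.045, 0.999, -0.0, 0.0]
ft_force: [0.4, 1.1, -0.3]
grip_width: 0.704
grasp_force: 0.0
```

```bash
python3 - <<'E'
from h import *
f=(.609,.0985,1.482)
o=manip.get_obs();print(o["joint_pos"],pose()[:3,3],o["grip_width"])
for n in ("wrist","top"):
  q=shot(n)
  for l in ["bolt_knob"]:
    for d in manip.tip_of(q,l)[:3]:print(n,l,d["conf"],w(q,d["position"]))
print(go(F(f,54,96,84),f[2]+np.pi/2))
E
```

```text
[ 0.395   0.3074 -0.9117  1.714   0.2554  1.2455  0.9037] [0.5172 0.1603 0.3539] 0.703588205065485
wrist bolt_knob 0.79 [0.5153 0.1681 0.0756]
top bolt_knob 0.67 [0.6079 0.0959 0.0053]
[-0.0001  0.0001 -0.0006 -0.0009  0.0005  0.1148]
```

>>> move_arm --plan '[0,0,0,0,0,0.05,0.06,0,0,0,0,0,0.09,0.06,0,0,0,0,0,0.115,0.06,0,0,0,0,0,0.115,0.06,0,0,0,0,0,0.115,0.01,0,0,0,0,0,0.115,0.01,0,0,0,0,0,0.115,0.01,0,0,0,0,0,0.115,0.01,0,0,0,0,0,0.115,0.01,0,0,0,0,0,0.115,0.01,0,0,0,0,0,0.115,0.01]' --squeeze 20

```text
clock: 21.6
position: [0.5177, 0.1607, 0.2401]
ee_rot: [0.044, 0.999, 0.0, 0.001]
ft_force: [-0.0, 0.7, 6.5]
grip_width: 0.205
grasp_force: 22.2
```

>>> move_arm --plan '[0,0,0,0,0.01,0,0.01,0,0,0,0,0.02,0,0.01,0,0,0,0,0.03,0,0.01,0,0,0,0,0.038,0,0.01,0,0,0,0,0.042,0,0.01,0,0,0,0,0.044,0,0.01,0,0,0,0,0.044,0,0.01]'

```text
clock: 22.48
position: [0.5211, 0.2048, 0.24]
ee_rot: [0.044, 0.999, 0.0, 0.0]
ft_force: [-4.0, -0.8, 9.2]
grip_width: 0.204
grasp_force: 22.5
```

>>> move_arm --plan '[0,0,0,0,0.002,0,0.01,0,0,0,0,0.004,0,0.01,0,0,0,0,0.004,0,0.01]'

```text
clock: 22.85
position: [0.5216, 0.2061, 0.2398]
ee_rot: [0.045, 0.999, -0.003, -0.0]
ft_force: [-9.7, -13.6, 18.0]
grip_width: 0.203
grasp_force: 23.5
```

The bolt is at its stop at fixture x of about 98. I'll release it and go over the gate knob.

>>> move_arm --plan '[0,0,0,0,-0.002,0,0.06,0,0,0,0,-0.002,0,0.06,0,0,0,0,-0.002,0,0.06,0,0,0,0,-0.002,-0.05,0.06,0,0,0,0,-0.002,-0.1,0.06,0,0,0.19,-0.005,-0.06,-0.12,0.06,0,0,0.37,-0.01,-0.12,-0.12,0.06,0,0,0.55,-0.014,-0.18,-0.12,0.06,0,0,0.73,-0.018,-0.24,-0.12,0.06,0,0,0.91,-0.022,-0.28,-0.12,0.06,0,0,1.09,-0.022,-0.28,-0.12,0.06,0,0,1.27,-0.022,-0.28,-0.12,0.06]'

```text
clock: 24.35
position: [0.5185, -0.0731, 0.3587]
ee_rot: [0.631, 0.776, 0.0, -0.0]
ft_force: [-0.5, 1.4, -0.5]
grip_width: 0.699
grasp_force: 0.0
```

```bash
python3 - <<'E'
from h import *
f=(.609,.0985,1.482)
o=manip.get_obs();print(pose()[:3,3],o["grip_width"])
K=[]
for n in ("wrist","top","scene"):
  q=shot(n)
  if n=="wrist":save(q,"w6.png",s=1.2)
  for l in ["gate_knob","bolt_knob"]:
    for d in manip.tip_of(q,l)[:2]:
      X=w(q,d["position"]);print(n,l,round(d["conf"],2),X,pix(q,X)*1.2)
print(go([.5185,-.0745,.084],f[2]))
E
```

```text
[ 0.5185 -0.0731  0.3587] 0.6989076236873869
wrist gate_knob 0.6 [ 0.519  -0.077   0.0764] [331.3924 259.5725]
top bolt_knob 0.94 [0.5201 0.2038 0.0778] [165.8823 284.4224]
scene gate_knob 0.89 [ 0.5206 -0.0761  0.0741] [306.5327 251.3075]
scene gate_knob 0.21 [ 0.4416 -0.357  -0.0002] [185.8213 347.2839]
scene bolt_knob 0.7 [0.518  0.2052 0.0766] [370.2055 194.2115]
[ 0.      0.      0.3025 -0.0018 -0.0005  0.1198]
```

View pics/w6.png

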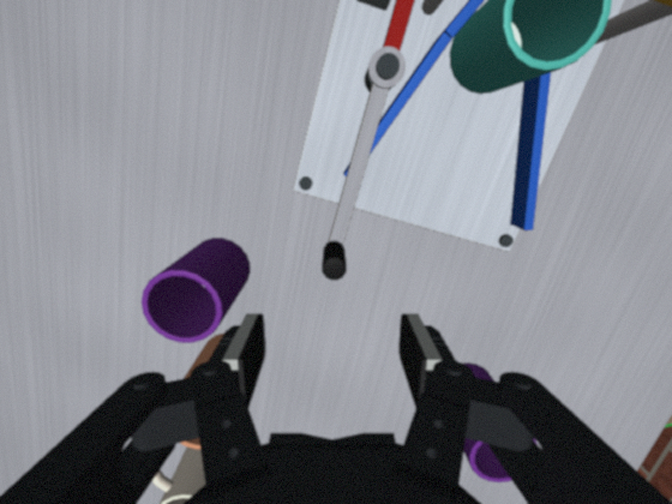

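The black knob is at (333,262), straight ahead of the fingers and clear of the purple tumbler. I'll descend and grip it.

>>> move_arm --plan '[0,0,0.15,-0.0025,0,0.05,0.06,0,0,0.3,-0.0025,0,0.09,0.06,0,0,0.3,-0.0025,0,0.12,0.06,0,0,0.3,-0.0025,0,0.12,0.06,0,0,0.3,-0.0025,0,0.12,0.01,0,0,0.3,-0.0025,0,0.12,0.01,0,0,0.3,-0.0025,0,0.12,0.01,0,0,0.3,-0.0025,0,0.12,0.01,0,0,0.3,-0.0025,0,0.12,0.01,0,0,0.3,-0.0025,0,0.12,0.01]' --squeeze 20

```text
clock: 26.05
position: [0.5196, -0.0752, 0.2402]
ee_rot: [0.738, 0.675, 0.001, 0.001]
ft_force: [0.1, -0.2, 7.0]
grip_width: 0.2
grasp_force: 22.2
```

```bash
python3 - <<'E'
from h import *
f=(.609,.0985,1.482)
T=pose();g=(T[:3,3]+.155*T[:3,2]);H=F(f,-42,78,50)
v=g[:2]-H[:2];print(g,H,np.linalg.norm(v),manip.get_obs()["grip_width"])
a0=np.arctan2(v[1],v[0]);th0=a0-(f[2]-np.pi);th0=(th0+np.pi)%(2*np.pi)-np.pi;print("gate",th0)
yaw0=np.arctan2(T[1,0],T[0,0]);r=.14
for th in np.linspace(0,1.6,11):
  d=th-th0 if th>th0 else 0
  a=f[2]-np.pi+th
  X=[H[0]+r*np.cos(a),H[1]+r*np.sin(a),g[2]]
  print(round(th,3),go(X,f[2]+th).round(3))
E
```

```text
[ 0.52   -0.0753  0.0852] [0.5276 0.0636 0.05  ] 0.13911305716410532 0.20046950656299786
gate 0.03413353436708855
0.0 [ 0.002  0.001  0.001 -0.001 -0.004 -0.   ]
0.16 [ 0.002  0.001 -0.159  0.001  0.018  0.   ]
0.32 [ 0.002  0.001 -0.319  0.006  0.04   0.   ]
0.48 [ 0.002  0.001 -0.479  0.015  0.06   0.   ]
0.64 [ 0.002  0.001 -0.639  0.027  0.079  0.   ]
0.8 [ 0.002  0.001 -0.799  0.041  0.096  0.   ]
0.96 [ 0.002  0.002 -0.959  0.059  0.11   0.   ]
1.12 [ 0.002  0.002 -1.119  0.078  0.122  0.   ]
1.28 [ 0.002  0.002 -1.279  0.099  0.13   0.   ]
1.44 [ 0.001  0.002 -1.439  0.121  0.135  0.   ]
1.6 [ 0.001  0.002 -1.599  0.143  0.136  0.   ]
```

>>> move_arm --plan '[0,0,-0.08,0,0.007,0,0.01,0,0,-0.16,0.001,0.018,0,0.01,0,0,-0.24,0.003,0.029,0,0.01,0,0,-0.32,0.006,0.04,0,0.01,0,0,-0.4,0.01,0.05,0,0.01,0,0,-0.48,0.015,0.06,0,0.01,0,0,-0.56,0.021,0.07,0,0.01,0,0,-0.64,0.027,0.079,0,0.01,0,0,-0.72,0.034,0.088,0,0.01,0,0,-0.8,0.041,0.096,0,0.01,0,0,-0.8,0.041,0.096,0,0.01]'

```text
clock: 27.42
position: [0.6194, -0.0427, 0.2402]
ee_rot: [0.416, 0.909, 0.001, 0.002]
ft_force: [1.5, -0.1, 8.6]
grip_width: 0.2
grasp_force: 22.3
```

```bash
cat > gate.py <<'E'
from h import *
import sys
f=(.609,.0985,1.482)
T=pose();g=(T[:3,3]+.155*T[:3,2]);H=F(f,-42,78,50)
v=g[:2]-H[:2];o=manip.get_obs();print(g,np.linalg.norm(v),o["grip_width"],o["ft_force"],o["joint_pos"])
a0=np.arctan2(v[1],v[0]);th0=a0-(f[2]-np.pi);th0=(th0+np.pi)%(2*np.pi)-np.pi;print("gate",th0)
for th in map(float,sys.argv[1:]):
  a=f[2]-np.pi+th
  print(th,go([H[0]+.14*np.cos(a),H[1]+.14*np.sin(a),g[2]],f[2]+th).round(4))
E
python3 gate.py .9 1. 1.1 1.2 1.3 1.4 1.5 1.57 1.6
```

```text
[ 0.62   -0.0427  0.0852] 0.1407971053401418 0.2003149670921942 [ 1.4895 -0.0539  8.5917] [ 0.5148  0.5558 -0.6805  1.621   0.3825  1.0984  0.4449]
gate 0.8044464665627107
0.9 [ 0.0023  0.0024 -0.0988  0.0011  0.0137  0.    ]
1.0 [ 0.0022  0.0025 -0.1988  0.0032  0.0276  0.0001]
1.1 [ 0.0021  0.0026 -0.2988  0.0066  0.0411  0.0001]
1.2 [ 0.002   0.0027 -0.3988  0.0114  0.0543  0.0001]
1.3 [ 0.0018  0.0028 -0.4988  0.0175  0.0669  0.0001]
1.4 [ 0.0017  0.0029 -0.5988  0.0248  0.0788  0.0001]
1.5 [ 0.0015  0.003  -0.6988  0.0333  0.09    0.0001]
1.57 [ 0.0014  0.0031 -0.7688  0.0398  0.0973  0.0001]
1.6 [ 0.0014  0.0031 -0.7988  0.0428  0.1002  0.0001]
```

>>> move_arm --plan '[0,0,-0.1,0.001,0.014,0,0.01,0,0,-0.2,0.003,0.028,0,0.01,0,0,-0.3,0.007,0.041,0,0.01,0,0,-0.4,0.011,0.054,0,0.01,0,0,-0.5,0.0175,0.067,0,0.01,0,0,-0.6,0.025,0.079,0,0.01,0,0,-0.7,0.033,0.09,0,0.01,0,0,-0.75,0.038,0.0955,0,0.01,0,0,-0.77,0.04,0.0975,0,0.01,0,0,-0.77,0.04,0.0975,0,0.01]'

```text
clock: 28.68
position: [0.6675, 0.0506, 0.2403]
ee_rot: [0.045, 0.999, 0.0, 0.003]
ft_force: [10.8, -0.4, 1.2]
grip_width: 0.204
grasp_force: 21.7
```

```bash
python3 gate.py 1.57 1.6 1.62
```

```text
[0.6684 0.0506 0.0853] 0.1414594541107512 0.2036817397433298 [10.7804 -0.4392  1.2342] [ 0.4151  0.6991 -0.8101  1.4751  0.528   1.1881  1.0065]
gate 1.567776358459172
1.57 [ 0.0007  0.0059 -0.0012  0.0005  0.0004 -0.    ]
1.6 [ 0.0006  0.0059 -0.0312  0.0006  0.0046 -0.    ]
1.62 [ 0.0005  0.0059 -0.0512  0.0007  0.0074 -0.    ]
```

>>> move_arm --plan '[0,0,0,0.001,0.002,0,0.01,0,0,0,0.001,0.004,0,0.01,0,0,0,0.001,0.004,0,0.01]'

```text
clock: 29.05
position: [0.6674, 0.0538, 0.2404]
ee_rot: [0.046, 0.999, -0.0, 0.004]
ft_force: [14.2, -1.4, -0.7]
grip_width: 0.199
grasp_force: 21.5
```

```bash
python3 gate.py
```

```text
[0.6685 0.0538 0.0854] 0.14129470408431857 0.19865106458290888 [14.2217 -1.365  -0.7198] [ 0.41    0.6986 -0.8098  1.4754  0.5291  1.187   0.9999]
gate 1.5899496388168828
```

>>> move_arm --plan '[0,0,0,-0.002,0.002,0,0.01,0,0,0,-0.003,0.004,0,0.01,0,0,0,-0.003,0.005,0,0.01,0,0,0,-0.003,0.005,0,0.01]'

```text
clock: 29.55
position: [0.6691, 0.0556, 0.24]
ee_rot: [0.047, 0.999, -0.004, -0.0]
ft_force: [-6.2, -14.8, 14.2]
grip_width: 0.202
grasp_force: 23.5
```

```bash
python3 gate.py
```

```text
[0.669  0.0545 0.085 ] 0.1417409204457146 0.20171274344808512 [ -6.1744 -14.7817  14.2208] [ 0.4005  0.7041 -0.8055  1.4659  0.5322  1.1995  0.9943]
gate 1.5952630848894342
```

The gate is at its stop (14.8 N). I'll ease off, release, rise, and go over the bolt knob.

>>> move_arm --plan '[0,0,0,0,-0.002,0,0.045,0,0,0,0,-0.002,0,0.045,0,0,0,0,-0.002,0,0.045,0,0,0,0,-0.002,-0.05,0.045,0,0,0,0,-0.002,-0.11,0.045,0,0,0,0.05,0.04,-0.115,0.06,0,0,0,0.09,0.08,-0.115,0.06,0,0,0,0.13,0.12,-0.115,0.06,0,0,0,0.16,0.136,-0.115,0.06,0,0,0,0.16,0.136,-0.115,0.06,0,0,0,0.16,0.136,-0.115,0.06]'

```text
clock: 30.92
position: [0.5218, 0.209, 0.3537]
ee_rot: [0.045, 0.999, -0.0, 0.0]
ft_force: [0.6, -0.6, -0.4]
grip_width: 0.707
grasp_force: 0.0
```

```bash
python3 - <<'E'
from h import *
f=(.609,.0985,1.482)
print(pose()[:3,3],manip.get_obs()["grip_width"])
for n in("wrist","top","scene"):
  q=shot(n)
  if n=="top": save(q,"top2.png",(100,120,320,290),3.5)
  for l in ["bolt_knob","gate_knob","tumbler"]:
    for d in manip.tip_of(q,l)[:3]:
      X=w(q,d["position"])
      if X[1]>-.1 and d["conf"]>.4: print(n,l,round(d["conf"],2),X)
print(go(F(f,98,97,84),f[2]+np.pi/2),"shut knob",F(f,-42,-62,76))
E
```

```text
[0.5218 0.209  0.3537] 0.7067992496208447
wrist bolt_knob 0.76 [0.52   0.2049 0.076 ]
wrist tumbler 0.81 [0.6097 0.0997 0.0047]
top bolt_knob 0.56 [0.5207 0.2046 0.0745]
top tumbler 0.86 [0.6085 0.0971 0.0039]
scene bolt_knob 0.49 [0.5235 0.2057 0.0786]
scene gate_knob 0.56 [0.6721 0.0548 0.0717]
scene tumbler 0.8 [0.6076 0.0996 0.0086]
[-0.0001 -0.      0.     -0.     -0.005   0.1148] shut knob [0.667  0.0512 0.076 ]
```

View pics/top2.png

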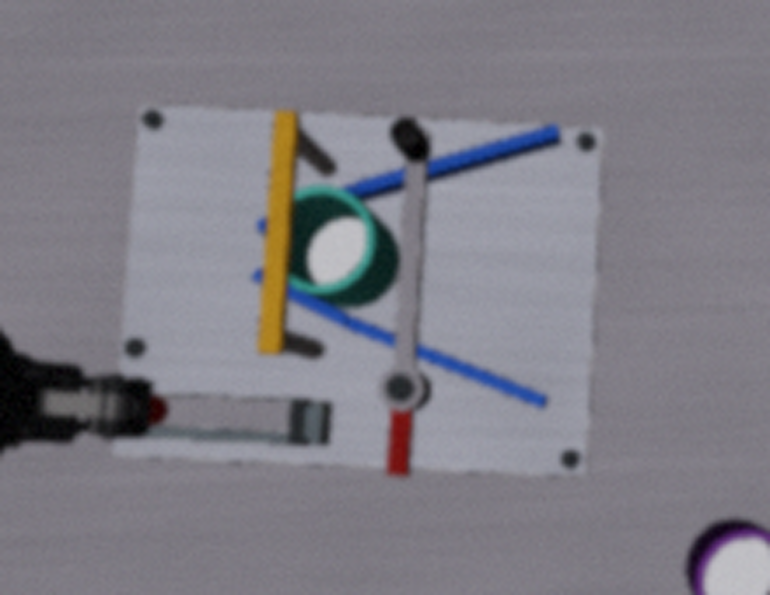

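The picture shows the gate shut across the guides behind the tumbler (arm from (400,388) to (410,138)), the red tail pointing away, and the bolt back. I'll grip the bolt knob.

>>> move_arm --plan '[0,0,0,0,-0.004,0.05,0.06,0,0,0,0,-0.004,0.09,0.06,0,0,0,0,-0.004,0.115,0.06,0,0,0,0,-0.004,0.115,0.06,0,0,0,0,-0.004,0.115,0.01,0,0,0,0,-0.004,0.115,0.01,0,0,0,0,-0.004,0.115,0.01,0,0,0,0,-0.004,0.115,0.01,0,0,0,0,-0.004,0.115,0.01,0,0,0,0,-0.004,0.115,0.01]' --squeeze 20

```text
clock: 32.78
position: [0.5216, 0.2052, 0.2401]
ee_rot: [0.045, 0.999, -0.001, 0.001]
ft_force: [-3.1, -4.0, 7.2]
grip_width: 0.199
grasp_force: 22.4
```

>>> move_arm --plan '[0,0,0,0,-0.008,0,0.01,0,0,0,0,-0.016,0,0.01,0,0,0,0,-0.024,0,0.01,0,0,0,0,-0.032,0,0.01,0,0,0,0,-0.038,0,0.01,0,0,0,0,-0.042,0,0.01,0,0,0,0,-0.045,0,0.01,0,0,0,0,-0.045,0,0.01]'

```text
clock: 33.78
position: [0.518, 0.1605, 0.2401]
ee_rot: [0.045, 0.999, 0.0, 0.002]
ft_force: [2.1, -1.1, 7.1]
grip_width: 0.201
grasp_force: 22.5
```

>>> move_arm --plan '[0,0,0,0,-0.002,0,0.01,0,0,0,0,-0.004,0,0.01,0,0,0,0,-0.005,0,0.01,0,0,0,0,-0.005,0,0.01]'

```text
clock: 34.28
position: [0.5176, 0.1565, 0.2402]
ee_rot: [0.044, 0.999, 0.001, 0.002]
ft_force: [5.1, 4.9, 3.4]
grip_width: 0.203
grasp_force: 22.3
```

>>> move_arm --plan '[0,0,0,0,-0.002,0,0.01,0,0,0,0,-0.003,0,0.01,0,0,0,0,-0.003,0,0.01]'

```text
clock: 34.65
position: [0.5173, 0.1556, 0.2404]
ee_rot: [0.043, 0.999, 0.003, 0.003]
ft_force: [7.7, 14.4, -2.0]
grip_width: 0.202
grasp_force: 22.3
```

The bolt is home against its stop (14 N). I'll ease off, release, rise clear and check.

>>> move_arm --plan '[0,0,0,0,0.003,0,0.05,0,0,0,0,0.003,0,0.05,0,0,0,0,0.003,0,0.05,0,0,0,0,0.003,-0.05,0.05,0,0,0,0,0.003,-0.11,0.05,0,0,0,-0.03,0.05,-0.14,0.05,0,0,0,0.05,0.1,-0.14,0.05,0,0,0,0.05,0.1,-0.14,0.05,0,0,0,0.05,0.1,-0.14,0.05]'

```text
clock: 35.78
position: [0.4734, 0.2588, 0.3791]
ee_rot: [0.042, 0.999, -0.0, 0.0]
ft_force: [0.4, 0.5, 0.9]
grip_width: 0.585
grasp_force: 0.0
```

```bash
python3 - <<'E'
from h import *
f=(.609,.0985,1.482);c,s=np.cos(f[2]),np.sin(f[2])
for n in("top","scene"):
  q=shot(n)
  if n=="top": save(q,"top3.png",s=1.4)
  for l in ["bolt_knob","gate_knob","tumbler","bisque_tumbler","mug","glaze_pot"]:
    for d in manip.tip_of(q,l)[:3]:
      X=w(q,d["position"]);e=X[:2]-f[:2]
      if d["conf"]>.4: print(n,l,round(d["conf"],2),X,"fix",(c*e[0]+s*e[1])*1e3,(-s*e[0]+c*e[1])*1e3)
E
```

```text
top bolt_knob 0.75 [0.5185 0.1571 0.0795] fix 50.389504733018605 95.37253228136602
top gate_knob 0.89 [0.6671 0.0537 0.072 ] fix -39.41883562489309 -61.88609812625092
top tumbler 0.94 [ 0.6953 -0.2169  0.0007] fix -306.4893077992277 -113.97077187248904
top tumbler 0.9 [0.6083 0.0962 0.0048] fix -2.3267642719743438 0.5358473037193675
top tumbler 0.63 [ 0.4165 -0.134  -0.0003] fix -248.6537183219063 171.10507119053491
top bisque_tumbler 0.89 [ 0.4352 -0.237  -0.0004] fix -349.5785024449183 143.3490347039122
top mug 0.96 [ 0.4394 -0.3553 -0.0033] fix -467.08932640291914 128.7137766661044
top glaze_pot 0.56 [ 0.5842 -0.3552 -0.0009] fix -454.16499471519774 -15.495314584488943
scene bolt_knob 0.69 [0.5172 0.1587 0.0768] fix 51.847932522775466 96.75737873208129
scene gate_knob 0.73 [0.6683 0.0556 0.072 ] fix -37.42676041911155 -62.86517671340312
scene tumbler 0.85 [ 0.4137 -0.1263 -0.0044] fix -241.24147067820257 174.6000446908074
scene tumbler 0.75 [ 0.6983 -0.2114 -0.0015] fix -300.74769791455185 -116.45842608600596
scene bisque_tumbler 0.8 [ 0.436  -0.2366  0.0008] fix -349.0823682861676 142.55969858187888
scene mug 0.74 [ 0.4459 -0.3562 -0.0024] fix -467.3765167440188 122.16656065689905
scene glaze_pot 0.73 [0.5195 0.1578 0.0776] fix 51.15980119223732 94.36870770261886
scene glaze_pot 0.66 [ 0.5882 -0.3541 -0.0014] fix -452.66450675459174 -19.36915544825859
```

View pics/top3.png

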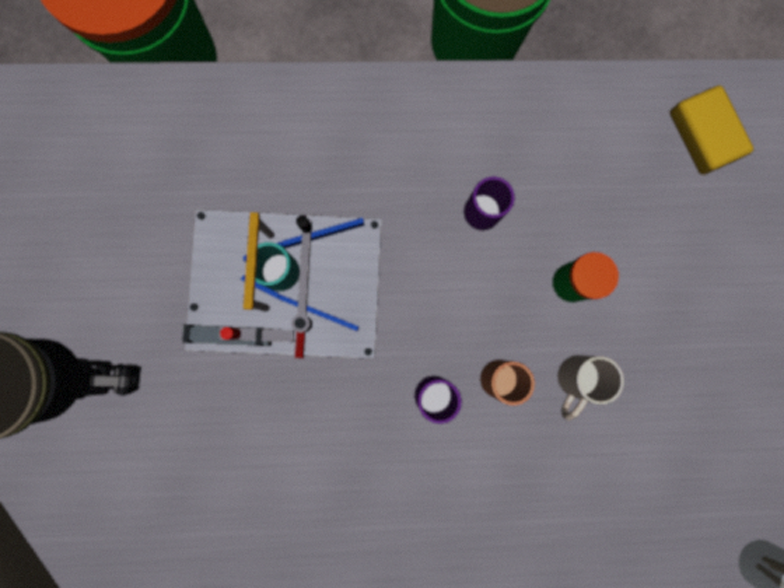

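The final picture shows the tumbler home under the bar (272,265), the gate shut, the bolt knob at (227,333) with the tongue at the red tail, and the other ware unmoved. I'm handing in.

```bash
python3 -c "
from workcell import manip
print(manip.hand_in())"
```

```text
the job is handed in; nothing more can be done
None
```

I handed the job in at about 36 s: the turquoise tumbler is home in the V, the gate is shut and bolted, and the other three pieces are where they stood; the hand-in call returned no verdict.

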